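# Free the double-ring position and slide the pan onto it

## Robot

A 7-joint arm with a two-finger parallel gripper is mounted at the origin on a cart in front of the work surface, level with it; the furniture and walls round the work are solid. World frame = base frame: x ahead of the robot, y to its left, z up, the work surface at z = 0. Lengths are in m, angles in rad, forces in N, time in s.
With the tool pointing down it reaches from about 0.4 to 0.925 m from the base axis. Payload 4.1 kg.
Tool frame: the origin (TCP) lies at the very end of the fingers, on their centre line; the grasp point (between the pads) lies 19 mm behind it; z points along the fingers, y is the direction in which the jaws open and shut (so a half turn about z gives the same grasp; the last joint's range is limited). The gripper opens to 85 mm and grips with 20 to 120 N. Pads are 22 mm wide; open, the fingers measure 114 mm over their backs; the gripper's body (76 mm by 85 mm) begins 54 mm behind the grasp point. The pads swing forward as they close: fully open they stand 13 mm farther back than shut.
Start: joints at [1.246, 0.398, 0.045, 1.537, -0.019, 1.207, -0.051], TCP at [0.146, -0.634, 0.231] pointing down, gripper open.
Joint ranges: [-2.82, 2.82], [-0.49, 2.23], [-1.37, 1.46], [0, 2.46], [-1.36, 4.5], [0.23, 2], [-2.94, 2.94]. Speed limits (rad/s): [2.57, 2.57, 3.14, 3.14, 3.14, 3.14, 3.14].

## Interface

Orientations are given as a unit quaternion [w, x, y, z].
In Python, from bench import bot gives the robot as it stands.
- The arm moves only by the shell command python3 -m handwheel 'ROWS'. ROWS is JSON, a list of rows, each a list of 7 numbers: the shift along the tool's x, y, z in m, then the turn, a rotation vector about the tool's x, y, z in rad, then the opening, from 0 (shut) to 1 (fully open). In form: [[x, y, z, ax, ay, az, jaw], ...]. A call has exactly 10 rows; each row is the pose to reach, as a shift and turn from the pose commanded when the call began, along the tool's axes at that moment; what a row does not reach only later rows make up. A row lasts 1/12 s, in which the tool goes at most 41.7 mm and 7.16 degrees, less where a joint would pass 70% of its speed; a pose out of reach is approached as far as the arm can. A call with a gripper value outside its range is refused whole. The fingers move at their own pace and stop on an object; the grip force is fixed at half the most. Time passes only in rows, so rows that repeat a pose let the fingers close, or fill a call up. It gives the time, the measured TCP pose, the force and the opening at its end, in the units of the state.
- bot.read_state(): the state, without advancing time (a new reading comes with each control period).
- bot.get_image(name): name is "scene" or "top" or "wrist"; returns the picture (420x560x3 uint8, red, green, blue); there is no depth.
- bot.get_calibration(name): a dict with "intrinsics" (3x3 intrinsics, pixels), "eye" and "rotation" of the camera in the world; the wrist camera has in their place "T_tool_cam" (4x4, takes a point from camera to tool coordinates, whose origin is the TCP and whose axes are the flange's). Camera axes: x right, y up, looking along -z (the intrinsics and any distortion apply to the point x, -y, -z); pixel columns grow to the right and rows downward; lengths in m; the calibration is good to about 2 mm. A picture is of the moment at which its call begins: read the wrist's pose just before it. get_calibration takes no time and is no camera call.
- bot.sign_off(): hands the job in, once; it reports no verdict.
The state is a dict: "time": time; "q": joint angles; "joint_velocities": joint speeds; "effort": joint torques, N m; "tcp_pos": TCP position; "ee_rot": TCP orientation; "wrist_force": force on the tool from outside, world axes, zero at the start; "wrist_torque": the same for the moment, N m; "gripper_width": opening from 0.0 (shut) to 1.0 (fully open).
Only numpy, scipy, OpenCV 4.12 (cv2) and the standard library are available. Lean on these libraries where they do the work, as an engineer would, in place of code of your own. Each camera call takes 0.05 s, during which the arm holds its last target. There are 200 camera calls.

## Task

First make room on the hotplate: take the small amber bottle off the double-ring position and stand it upright, wholly on top of the narrow raised stand. Then slide the pan sideways along the plate, without lifting or tipping it, from the single ring until it sits centred inside the double ring, and let go. Leave the timer in front of the hotplate, the dropper bottle left of it and the small white bottle by the stand where they are.

Things in the scene. Friction and masses are not known exactly. Their poses are not given: they have to be found in the camera images.
- hotplate: fixed twin hotplate, 210 (x) x 330 (y) x 40 mm, white case, smooth level dark metal top; origin under it on the worktop, x toward its rear, y to its left; the top spans x -110 to +100, y -165 to +165 mm and lies 40 mm above the origin. Its two ring marks lie at x = 0, y = +85 and -85 mm; which is which varies. A wire shelf hangs over its rear half
- shelf_front (a point): middle of the wire shelf's front bar, 262 mm over the hotplate's origin at its x = -18 mm; the shelf reaches from there back to x = 92 mm, y -158 to +158 mm, bars 8 mm thick, posts at its rear corners. A tool pointing straight down at a ring centre hits it: come from the front, tool leaning back toward the robot 30 to 40 degrees
- mark_double: target: two concentric circles drawn on the hotplate's top, 120 and 138 mm in diameter; origin at their centre at the level of the top; nothing sticks up
- mark_single: single circle drawn on the hotplate's top, 120 mm in diameter; origin at its centre at the level of the top; the pan stands on it at the start
- pan: loose open steel saucepan, 100 mm in diameter at the base, 104 at the rim, 55 mm high, about 0.3 to 0.6 kg; origin at the centre of its underside, z up; its one handle points along its own -x and rises: a round black grip 18 mm thick whose axis runs from (-92, 0, 57) to (-160, 0, 78) mm. It slides on the plate with ordinary friction
- pan_grip (a point): middle of the black grip of the pan's handle, on its axis: (-125, 0, 67) mm in the pan's frame; pinch it sideways (across the pan's y)
- amber_bottle: loose small amber bottle with black cap, 34 mm in diameter, 66 mm high; origin at the centre of its underside; it stands on the double-ring mark at the start, its axis up to 0.04 rad off upright because its foot is not quite flat; grasp round the body, about 34 mm above its foot
- stand: fixed round metal stand, 50 mm high: foot 80 mm, thin stem, flat round top 50 mm in diameter; origin under its foot on the worktop
- stand_top (a point): centre of the stand's flat top, on its surface
- timer: loose white timer, 62 x 78 x 21 mm, bystander near the front edge of the worktop, in front of the hotplate; origin under its centre
- dropper_bottle: loose white bottle with a red pointed spout, 42 mm in diameter, 110 mm high, bystander left of the hotplate (not the like one far back); origin under its centre
- small_white_bottle: loose small white bottle with a white cap, 25 mm in diameter, 56 mm high, bystander near the front edge, right; origin under its centre
Not all that is in view belongs to the job. Of the things like the amber_bottle, leave any that is green; of the rest the smaller one is meant.

How it is judged:
By the outcome, as a careful person would: the job done as asked, in the order asked, and still so for the second after the job is handed in, with the robot touching nothing.
It also fails if it takes over 61 s, if anything falls off the work surface, if the arm or the gripper's body presses on something with over 40 N, if the wrist force passes 120 N, or if a joint passes its speed limit or range.

## Working session

There is one attempt and no reset: what is moved stays moved. The work goes in short steps, Python scripts to look and compute and a shell command to move; the robot and the scene stay as the last step left them, time stands still between calls to the robot, and variables do not carry over. Pictures are saved under pics/ and viewed, about 8 in all and at most 12, crops included, and the job is handed in when it is done.

```bash
ls; mkdir -p pics; python3 - <<'E'
from bench import bot
import cv2,numpy as np
s=bot.read_state(); print(s)
ims=[bot.get_image(n) for n in("scene","top")]
for n,i in zip(("scene","top"),ims):
    cv2.imwrite(f"pics/{n}0.png",i[:,:,::-1])
    c=bot.get_calibration(n);print(n,{k:np.round(v,4).tolist() if not isinstance(v,str) else v for k,v in c.items()})
print(bot.get_calibration("wrist"))
E
```

```text
pics
{'time': 0.0, 'q': array([ 1.24598859,  0.39920403,  0.04501356,  1.53790332, -0.01869472,
        1.2068828 , -0.05072164]), 'joint_velocities': array([-2.43021840e-04, -1.54645609e-04,  2.78105404e-05, -5.80312624e-04,
       -3.56751454e-04, -7.78984718e-05, -9.50218574e-04]), 'effort': array([-2.45223437e-04, -4.75125432e+01,  1.36477467e+00, -2.54218805e+01,
        1.17643111e-02,  9.45936452e-03,  9.71394229e-06]), 'tcp_pos': array([ 0.14541798, -0.63286642,  0.2302449 ]), 'ee_rot': array([-9.72061293e-04,  9.93626406e-01,  1.12719066e-01, -1.77759853e-04]), 'wrist_force': array([ 0.11194217, -0.47386223, -0.03342456]), 'wrist_torque': array([ 0.00599541,  0.010848  , -0.02455955]), 'gripper_width': 1.0022188412751023}
scene {'intrinsics': [[532.6658, 0.0, 276.9435], [0.0, 532.6658, 210.7747], [0.0, 0.0, 1.0]], 'eye': [-0.0333, -0.8651, 1.2212], 'rotation': [0.8931, 0.3828, -0.094, -0.2168]}
top {'intrinsics': [[484.5587, 0.0, 273.665], [0.0, 484.5587, 211.1059], [0.0, 0.0, 1.0]], 'eye': [0.1362, 0.1041, 1.7426], 'rotation': [0.7048, 0.0765, -0.0766, -0.7011]}
{'intrinsics': array([[331.37302864,   0.        , 279.11882869],
       [  0.        , 331.37302864, 212.08318628],
       [  0.        ,   0.        ,   1.        ]]), 'T_tool_cam': array([[-4.33541507e-04,  9.51119068e-01,  3.08824110e-01,
         7.97663245e-02],
       [ 9.99999859e-01,  3.17701651e-04,  4.25385660e-04,
         6.92306413e-04],
       [ 3.06478483e-04,  3.08824250e-01, -9.51119072e-01,
        -1.43021661e-01],
       [ 0.00000000e+00,  0.00000000e+00,  0.00000000e+00,
         1.00000000e+00]])}
```

View pics/scene0.png

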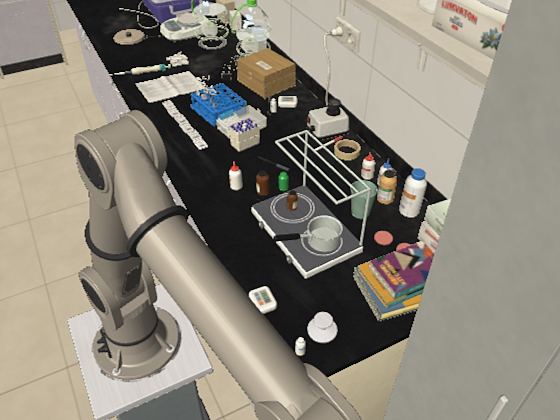

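View pics/top0.png

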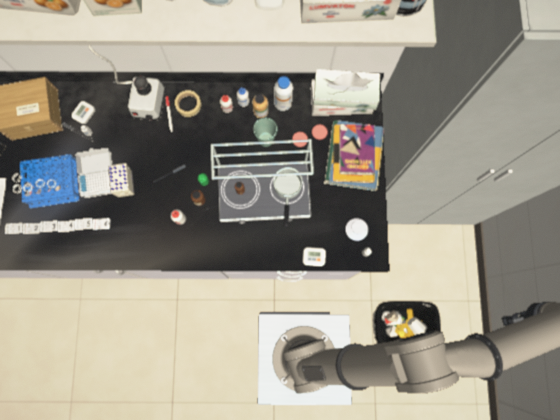

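Scene view: the double ring is at about (292,207) with a small amber bottle on it at (292,200). A larger amber bottle is at (262,183) and a green one at (283,180). The pan is at (322,234), the stand at (322,325), the small white bottle at (300,346), the timer at (262,298) and the dropper bottle at (235,178).

There are three candidates for the amber bottle: (292,200), (262,183) and the green (283,180). I pick (292,200) because it is the smaller non-green one and stands on the double ring. I'll confirm it in an enlarged crop.

```bash
cat > h.py <<'E'
import numpy as np,cv2
from scipy.spatial.transform import Rotation as R
def rot(q): return R.from_quat([q[1],q[2],q[3],q[0]])
def cam(bot,n,s=None):
    c=bot.get_calibration(n);K=c["intrinsics"]
    if n=="wrist":
        T=np.eye(4);T[:3,:3]=rot(s["ee_rot"]).as_matrix();T[:3,3]=s["tcp_pos"];T=T@c["T_tool_cam"]
        return K,T[:3,3],T[:3,:3]
    return K,np.array(c["eye"]),rot(c["rotation"]).as_matrix()
def ray(C,p):
    K,e,M=C;d=M@np.array([(p[0]-K[0,2])/K[0,0],-(p[1]-K[1,2])/K[1,1],-1]);return e,d/np.linalg.norm(d)
def plane(C,p,z):
    e,d=ray(C,p);return e+d*(z-e[2])/d[2]
def tri(C1,p1,C2,p2):
    a,u=ray(C1,p1);b,v=ray(C2,p2)
    t=np.linalg.lstsq(np.c_[u,-v],b-a,rcond=None)[0];x,y=a+u*t[0],b+v*t[1]
    return (x+y)/2,np.linalg.norm(x-y)
def proj(C,X):
    K,e,M=C;c=M.T@(np.asarray(X)-e);return np.array([K[0,2]-K[0,0]*c[0]/c[2],K[1,2]+K[1,1]*c[1]/c[2]])
E
python3 - <<'E'
import cv2,numpy as np
s=cv2.imread("pics/scene0.png");t=cv2.imread("pics/top0.png")
a=cv2.resize(s[160:360,220:380],None,fx=2.5,fy=2.5,interpolation=3) # 400x500
b=cv2.resize(t[135:265,185:385],None,fx=2,fy=2,interpolation=3)
a2=cv2.resize(s[160:280,220:380],None,fx=5,fy=5,interpolation=3)
cv2.imwrite("pics/c1.png",a2)
c=cv2.resize(t[135:270,190:380],None,fx=4.2,fy=4.2,interpolation=3);print(c.shape)
cv2.imwrite("pics/c2.png",c)
E
```

```text
(567, 798, 3)
```

View pics/c1.png

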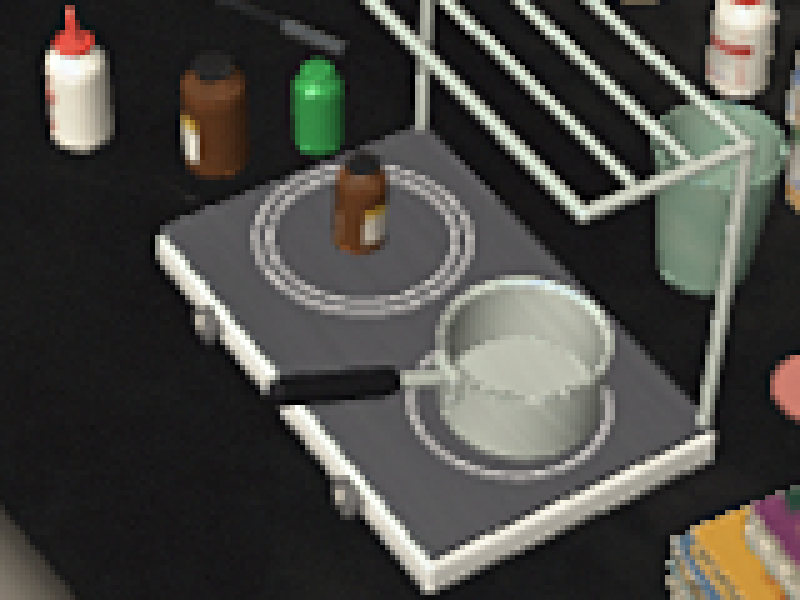

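View pics/c2.png

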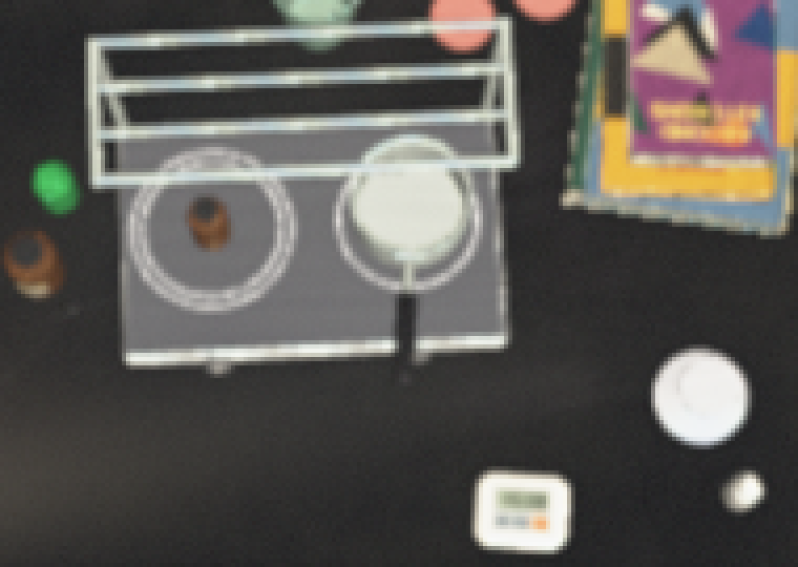

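The crop confirms the target: the amber bottle on the double ring (crop 360,205) is smaller than the one at crop (213,115), and the third is green. Next I measure positions.

```bash
python3 - <<'E'
from bench import bot
from h import *
np.set_printoptions(precision=4,suppress=True)
S,T=cam(bot,"scene"),cam(bot,"top")
s=lambda u,v:(220+u/5-.4,160+v/5-.4)
t=lambda u,v:(190+u/4.2-.38,135+v/4.2-.38)
P={}
for n,a,b in [("cap",s(363,163),t(207,208)),("double",s(362,240),t(213,229)),("rim",s(525.5,332),t(410,193)),("gripend",s(275,388),t(404,370)),("gripin",s(398,378),t(406,295)),
 ("frontleft",s(160,237),t(125,352)),("frontright",s(430,565),t(508,342)),("barL",s(372,0),t(97,183)),("barR",s(585,213),t(515,163))]:
    print(n,*tri(S,a,T,b))
print("plane .04 scene: ",[plane(S,s(*p),.04)[:2] for p in[(362,240),(160,237),(430,565),(712,437),(422,127)]])
# stand/white things by mask
for n,C,roi in(("scene",S,(285,300,345,360)),("top",T,(330,210,385,262))):
    im=cv2.imread(f"pics/{n}0.png");x0,y0,x1,y1=roi
    m=(im[y0:y1,x0:x1].min(2)>110).astype(np.uint8)
    k,l,st,ce=cv2.connectedComponentsWithStats(m)
    print(n,[(st[i].tolist(),(ce[i]+[x0,y0]).round(1)) for i in range(1,k) if st[i,4]>15])
a=cv2.imread("pics/scene0.png")[295:365,245:345];b=cv2.imread("pics/top0.png")[215:270,300:380]
v=np.vstack([cv2.resize(x,(600,h),interpolation=3) for x,h in((a,420),)])
cv2.imwrite("pics/c3.png",v)
E
```

```text
cap [0.5904 0.2276 0.1069] 0.004388438629280481
double [0.5905 0.2269 0.0407] 0.0035898945572127674
rim [0.6073 0.0581 0.0995] 0.0026926208367639235
gripend [0.4477 0.0647 0.1234] 0.010270915922822806
gripin [0.521 0.061 0.098] 0.00017356144389958316
frontleft [0.4825 0.3016 0.0279] 0.006793068912276046
frontright [ 0.4945 -0.0279  0.0379] 0.0003019645049703862
barL [0.6149 0.306  0.1664] 0.037691585120306126
barR [ 0.5848 -0.017   0.266 ] 0.00013283535138061282
plane .04 scene:  [array([0.5889, 0.2277]), array([0.4738, 0.29  ]), array([ 0.4937, -0.0294]), array([ 0.6935, -0.0203]), array([0.6785, 0.3074])]
scene [([22, 12, 31, 31, 705], array([322. , 327.6])), ([10, 37, 10, 19, 146], array([299.5, 346. ]))]
top [([15, 8, 23, 23, 420], array([356.3, 229.1])), ([33, 38, 9, 8, 57], array([366.9, 251.6]))]
```

View pics/c3.png

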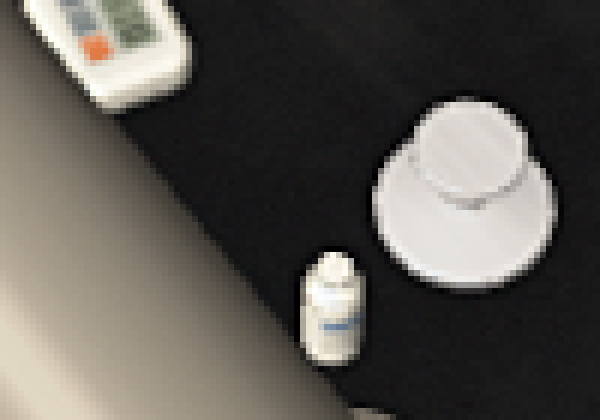

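The stand top shows in crop at (471,147), i.e. scene (323.1,319.1). The white bottle stands next to it at scene (300,346). Now I'll work out the stand's position, the first moves and their joint feasibility.

```bash
cat >> h.py <<'E'
def ori(az,lean):
    a,l=np.radians([az,lean]);c=np.array([np.cos(a),np.sin(a),0]);k=np.array([0,0,1.])
    z=np.sin(l)*c-np.cos(l)*k;x=np.cos(l)*c+np.sin(l)*k
    return R.from_matrix(np.c_[x,np.cross(z,x),z])
def delta(s,p,az,lean):
    A=rot(s["ee_rot"]);B=ori(az,lean)
    d=np.r_[A.inv().apply(np.asarray(p)-s["tcp_pos"]),(A.inv()*B).as_rotvec()]
    return [round(float(v),4) for v in d]
def pose(s):
    M=rot(s["ee_rot"]).as_matrix();z=M[:,2];x=M[:,0]
    return s["tcp_pos"].round(4).tolist(),"az %.2f lean %.2f"%(np.degrees(np.arctan2(x[1],x[0])),np.degrees(np.arcsin(x[2]))),"t %.2f"%s["time"],"F",s["wrist_force"].round(1).tolist(),"w %.3f"%s["gripper_width"]
E
python3 - <<'E'
from bench import bot
from h import *
S,T=cam(bot,"scene"),cam(bot,"top")
print(tri(S,(323.1,319.1),T,(357.9,226.7)),plane(S,(323.1,319.1),.05),plane(T,(356.3,229.1),0.0))
print("wb",plane(S,(299.5,349),.0),plane(T,(366.9,251.6),.03))
st=bot.read_state();print(pose(st))
print(delta(st,(.38,-.36,.30),-20,0)); print(delta(st,(.36,-.18,.24),0,10))
E
```

```text
(array([ 0.45347028, -0.19452749,  0.04882006]), np.float64(0.0016667150187356402)) [ 0.45212637 -0.19507447  0.05      ] [ 0.45450235 -0.19727931  0.        ]
wb [ 0.36991088 -0.21850917  0.        ] [ 0.36799202 -0.22721625  0.03      ]
([0.1454, -0.6329, 0.2304], 'az 12.94 lean -0.01', 't 0.10', 'F', [0.4, 0.3, 0.6], 'w 0.996')
[0.2897, -0.2136, -0.0693, -0.0017, 0.0006, 0.575]
[0.3106, -0.3934, -0.009, -0.0215, 0.1741, 0.2252]
```

```bash
python3 - <<'E'
from bench import bot
from h import *
st=bot.read_state();print(delta(st,(.41,-.29,.29),-5,10))
E
```

```text
[0.3347, -0.2751, -0.0592, -0.0291, 0.1735, 0.3123]
```

```bash
python3 -m handwheel '[[0.03,-0.025,-0.006,-0.003,0.017,0.03,1],[0.06,-0.05,-0.012,-0.006,0.035,0.06,1],[0.33,-0.275,-0.06,-0.03,0.17,0.31,1],[0.33,-0.275,-0.06,-0.03,0.17,0.31,1],[0.33,-0.275,-0.06,-0.03,0.17,0.31,1],[0.33,-0.275,-0.06,-0.03,0.17,0.31,1],[0.33,-0.275,-0.06,-0.03,0.17,0.31,1],[0.33,-0.275,-0.06,-0.03,0.17,0.31,1],[0.33,-0.275,-0.06,-0.03,0.17,0.31,1],[0.33,-0.275,-0.06,-0.03,0.17,0.31,1]]'; python3 - <<'E'
from bench import bot
from h import *
st=bot.read_state();im=bot.get_image("wrist");s2=bot.read_state();cv2.imwrite("pics/w1.png",im[:,:,::-1]);np.save("w1.npy",st,allow_pickle=True)
print(pose(st),pose(s2),st["q"].round(2))
C=cam(bot,"wrist",st);print(proj(C,(.453,-.195,.05)),proj(C,(.369,-.22,.05)))
print(delta(s2,(.43,.10,.26),5,25))
E
```

```text
time: 0.93
tcp_pos: [0.3932, -0.3065, 0.2885]
ee_rot: [0.005, 0.995, -0.042, 0.086]
wrist_force: [0.5, -0.1, 0.9]
gripper_width: 1.007
([0.3932, -0.3065, 0.2885], 'az -4.86 lean 9.83', 't 0.93', 'F', [0.5, -0.1, 0.9], 'w 1.007') ([0.4001, -0.2981, 0.2902], 'az -4.15 lean 10.11', 't 0.98', 'F', [4.1, 5.7, 0.2], 'w 1.002') [ 0.84  0.   -0.2   1.91 -0.1   1.09 -0.98]
[179.19749607 168.40293256] [208.65063655 236.38376009]
[-0.0043, -0.3992, 0.0299, 0.0481, 0.2593, -0.1526]
```

View pics/w1.png

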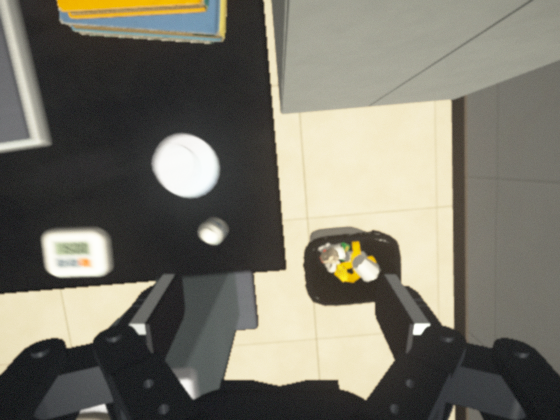

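The wrist view shows the stand at (186,165) with its top disc at about (178,166), against a prediction of (179,168), so the map agrees. The white bottle is at (212,231) and the timer at (77,252). I'll take one still frame for a precise stand ray, then go to the bottle.

```bash
python3 - <<'E'
from bench import bot
from h import *
bot.get_image("wrist")
st=bot.read_state();im=bot.get_image("wrist");cv2.imwrite("pics/w2.png",im[:,:,::-1])
C=cam(bot,"wrist",st);u,v=proj(C,(.453,-.195,.05)).round().astype(int);print(u,v,pose(st))
c=im[v-30:v+30,u-30:u+30];cv2.imwrite("pics/w2c.png",cv2.resize(c[:,:,::-1],(600,600),interpolation=2))
print(delta(bot.read_state(),(.455,.195,.25),10,35))
E
python3 -m handwheel '[[0,-0.03,0,0.01,0.03,-0.02,1],[0.01,-0.07,0,0.02,0.07,-0.05,1],[0.05,-0.45,0.05,0.05,0.3,-0.2,1],[0.05,-0.45,0.05,0.05,0.3,-0.2,1],[0.05,-0.45,0.05,0.05,0.3,-0.2,1],[0.05,-0.45,0.05,0.05,0.3,-0.2,1],[0.05,-0.45,0.05,0.05,0.3,-0.2,1],[0.05,-0.45,0.05,0.05,0.3,-0.2,1],[0.05,-0.45,0.05,0.05,0.3,-0.2,1],[0.05,-0.45,0.05,0.05,0.3,-0.2,1]]'
python3 - <<'E'
from bench import bot
from h import *
s=bot.read_state();print(pose(s),s["q"].round(2),delta(s,(.455,.195,.25),10,35))
E
```

```text
185 171 ([0.3978, -0.3016, 0.2896], 'az -4.12 lean 10.03', 't 1.03', 'F', [0.1, -0.5, 0.7], 'w 1.000')
[0.0145, -0.5034, 0.0401, 0.1004, 0.4362, -0.2331]
time: 1.92
tcp_pos: [0.4777, 0.0847, 0.2517]
ee_rot: [-0.004, 0.971, 0.059, 0.233]
wrist_force: [0.7, -0.9, -0.6]
gripper_width: 0.999
([0.4777, 0.0847, 0.2517], 'az 7.30 lean 26.98', 't 1.92', 'F', [0.7, -0.9, -0.6], 'w 0.999') [ 0.7  -0.24 -0.88  2.21 -0.22  0.63 -1.52] [-0.0083, -0.1122, -0.0048, 0.0464, 0.1405, -0.0389]
```

View pics/w2c.png

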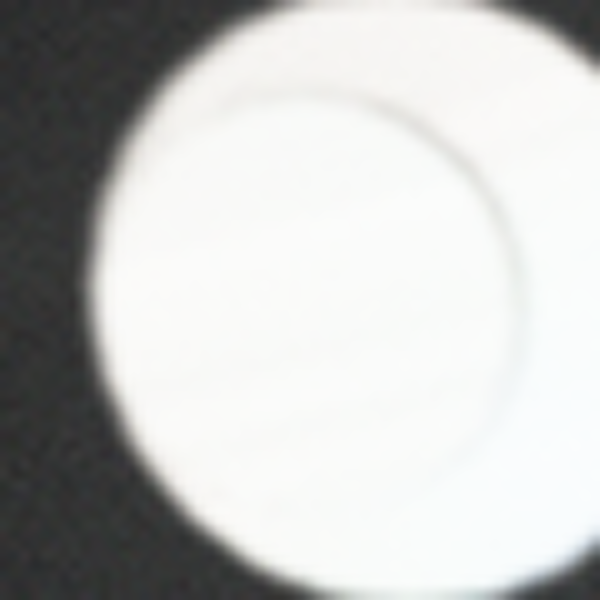

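The still frame puts the stand top disc centre at about (185.5,170.5), against a prediction of (185,171). The stand top is at (0.453,-0.195), good to about 1 mm. Next I go to the viewing pose for the bottle.

```bash
python3 -m handwheel '[[0.005,-0.04,0.01,0.015,0.05,-0.013,1],[0.01,-0.08,0.02,0.03,0.1,-0.026,1],[0.015,-0.11,0.027,0.045,0.14,-0.04,1],[0.015,-0.118,0.029,0.046,0.14,-0.04,1],[0.015,-0.118,0.029,0.046,0.14,-0.04,1],[0.015,-0.118,0.029,0.046,0.14,-0.04,1],[0.015,-0.118,0.029,0.046,0.14,-0.04,1],[0.015,-0.118,0.029,0.046,0.14,-0.04,1],[0.015,-0.118,0.029,0.046,0.14,-0.04,1],[0.015,-0.118,0.029,0.046,0.14,-0.04,1]]'
python3 - <<'E'
from bench import bot
from h import *
st=bot.read_state();im=bot.get_image("wrist");cv2.imwrite("pics/w3.png",im[:,:,::-1]);np.save("w3.npy",st,allow_pickle=True)
print(pose(st),st["q"].round(2))
C=cam(bot,"wrist",st)
for X in[(.5904,.2276,.106),(.5904,.2276,.04),(.607,.058,.095)]:print(proj(C,X))
E
```

```text
time: 2.75
tcp_pos: [0.4904, 0.2034, 0.231]
ee_rot: [-0.026, 0.95, 0.084, 0.299]
wrist_force: [1.0, 0.2, 0.6]
gripper_width: 1.0
([0.4904, 0.2034, 0.231], 'az 10.09 lean 34.97', 't 2.75', 'F', [1.0, 0.2, 0.6], 'w 1.000') [ 0.83 -0.24 -1.28  2.25 -0.12  0.38 -1.81]
[271.70229828 180.28685088]
[272.97501218 202.79331413]
[449.77148881 197.60731302]
```

View pics/w3.png

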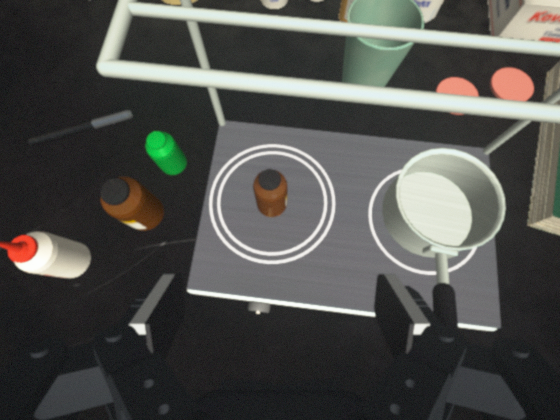

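The wrist view shows the amber bottle with its cap at (270,180) and foot at (272,206), inside the double ring centred at about (270,203). The predictions agree to within 3 px. The pan rim is centred at about (449,197) and its grip at (444,300). Now I measure the rings, rim and bottle precisely.

```bash
python3 - <<'E'
from bench import bot
from h import *
np.set_printoptions(precision=4,suppress=True)
im=cv2.imread("pics/w3.png");st=np.load("w3.npy",allow_pickle=True).item()
W,S=cam(bot,"wrist",st),cam(bot,"scene")
def fit(P):
    A=np.c_[2*P,np.ones(len(P))];x=np.linalg.lstsq(A,(P**2).sum(1),rcond=None)[0];return x[:2],np.sqrt(x[2]+x[:2]@x[:2])
m=(im.min(2)>125).astype(np.uint8);k,l,sta,ce=cv2.connectedComponentsWithStats(m)
for i in range(1,k):
    if sta[i,4]>150 and sta[i,1]>110: 
        c=cv2.findContours((l==i).astype(np.uint8),0,1)[0][0][:,0,:]
        P=np.array([plane(W,p,.04)[:2] for p in c]);print(sta[i],*fit(P))
# rim: bright outer points at z=.095
# amber bottle
hsv=cv2.cvtColor(im,cv2.COLOR_BGR2HSV);r=hsv[150:230,240:305];b=im[150:230,240:305]
mb=((r[...,0]<15)&(r[...,1]>110)&(b.max(2)>40)).astype(np.uint8)
ys,xs=np.where(mb);print("amber x",xs.min()+240,xs.max()+240,"y",ys.min()+150,ys.max()+150,"mid",np.median(xs)+240)
for v in range(175,218,6):
    x=np.where(mb[v-150])[0]; print(v,x.min()+240,x.max()+240,end=' | ')
print()
C=(292.2,192.2)
print("cap tri",tri(W,(270,179),S,C));print("foot: ",plane(W,(272,206),.04))
cv2.imwrite("pics/w3c.png",np.hstack([cv2.resize(im[160:225,235:305],None,fx=5.5,fy=8,interpolation=2)[:520],cv2.resize(im[140:340,370:510],None,fx=2.6,fy=2.6,interpolation=2)]))
E
```

```text
[ 208  143  129  122 2115] [0.5932 0.2295] 0.0719475486958584
[ 367  147  139  137 9300] [0.6169 0.0434] 0.07125017150555829
[ 216  150  113  107 1850] [0.593  0.2295] 0.06293668313647101
[531 216  29  19 303] [ 0.6188 -0.0751] 0.011813579641896405
[  15  233   74   45 1691] [0.4888 0.4484] 0.028241559110714184
[ 187  288  189   29 1182] [0.555  0.2044] 0.08954690742349665
[457 322  40   9 211] [0.4981 0.0015] 0.011891609212114629
amber x 254 286 y 174 216 mid 271.0
175 280 281 | 181 255 285 | 187 254 286 | 193 255 286 | 199 257 284 | 205 258 284 | 211 261 282 | Traceback (most recent call last):
  File "<stdin>", line 19, in <module>
    return umr_minimum(a, axis, None, out, keepdims, initial, where)
ValueError: zero-size array to reduction operation minimum which has no identity
```

```bash
python3 - <<'E'
from bench import bot
from h import *
np.set_printoptions(precision=4,suppress=True)
im=cv2.imread("pics/w3.png");st=np.load("w3.npy",allow_pickle=True).item()
W,S=cam(bot,"wrist",st),cam(bot,"scene")
f=plane(W,(271.5,216.5),.04);u=(f-W[1])[:2];print("foot",f[:2]+.017*u/np.linalg.norm(u))
f=plane(S,(220+357/5-.4,160+254/5-.4),.04);u=(f-S[1])[:2];print("foot scene",f[:2]+.017*u/np.linalg.norm(u))
print("cap tri",tri(W,(270,179),S,(292.2,192.2)))
for z in(.06,.074,.09):print(z,[plane(W,p,z)[:2] for p in((254,187),(286,187),(257,202),(284.5,202))])
# pan rim fit: bright outer contour points above
def fit(P):
    A=np.c_[2*P,np.ones(len(P))];x=np.linalg.lstsq(A,(P**2).sum(1),rcond=None)[0];return x[:2],np.sqrt(x[2]+x[:2]@x[:2])
cv2.imwrite("pics/w3c.png",np.hstack([cv2.resize(im[160:225,240:300],(300,560),interpolation=2),cv2.resize(im[140:340,370:510],None,fx=2.8,fy=2.8,interpolation=2)]))
E
```

```text
foot [0.5907 0.2307]
foot scene [0.5882 0.2324]
cap tri (array([0.5904, 0.2296, 0.1052]), np.float64(0.0024847863598261516))
0.06 [array([0.5979, 0.2494]), array([0.604 , 0.2154]), array([0.5818, 0.2429]), array([0.5869, 0.2141])]
0.074 [array([0.5928, 0.2473]), array([0.5985, 0.2148]), array([0.5773, 0.2411]), array([0.5821, 0.2135])]
0.09 [array([0.5868, 0.245 ]), array([0.5923, 0.214 ]), array([0.5721, 0.239 ]), array([0.5768, 0.2129])]
```

View pics/w3c.png

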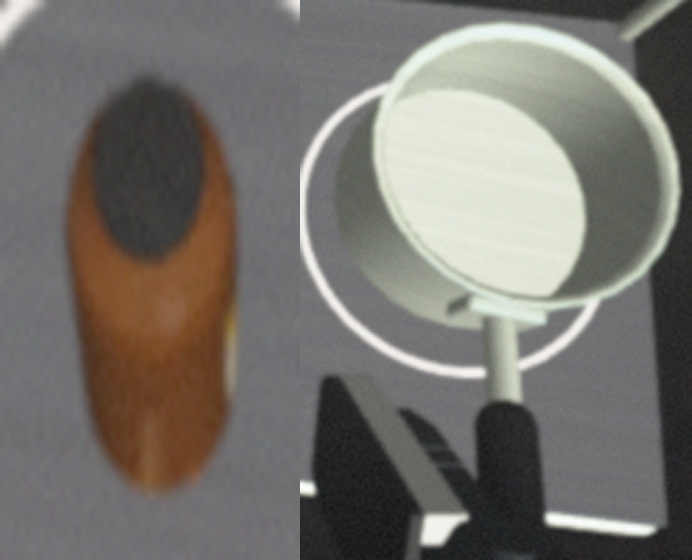

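The enlarged view shows the bottle upright and clean. Triangulation puts its foot at (0.590,0.230), level 0.04, and its cap at 0.105. I'll approach with a 40° lean.

```bash
python3 - <<'E'
from bench import bot
from h import *
s=bot.read_state();print(pose(s),delta(s,(.526,.2187,.153),10,40))
E
```

```text
([0.4903, 0.2037, 0.2309], 'az 10.12 lean 34.97', 't 2.80', 'F', [0.2, -0.0, -0.5], 'w 1.002') [-0.0137, -0.0085, 0.0855, -0.0012, 0.0879, 0.0017]
```

```bash
python3 -m handwheel '[[-0.004,-0.002,0.02,0,0.02,0,1],[-0.008,-0.004,0.04,0,0.045,0,1],[-0.011,-0.006,0.065,0,0.07,0,1],[-0.014,-0.0085,0.0855,0,0.088,0,1],[-0.014,-0.0085,0.0855,0,0.088,0,1],[-0.014,-0.0085,0.0855,0,0.088,0,1],[-0.014,-0.0085,0.0855,0,0.088,0,1],[-0.014,-0.0085,0.0855,0,0.088,0,1],[-0.014,-0.0085,0.0855,0,0.088,0,1],[-0.014,-0.0085,0.0855,0,0.088,0,1]]'
python3 - <<'E'
from bench import bot
from h import *
s=bot.read_state();print(pose(s),s["q"].round(2),delta(s,(.602,.2321,.0614),10,40))
E
```

```text
time: 3.63
tcp_pos: [0.5185, 0.2013, 0.1869]
ee_rot: [-0.04, 0.943, 0.075, 0.322]
wrist_force: [-0.1, 1.0, 0.3]
gripper_width: 0.997
([0.5185, 0.2013, 0.1869], 'az 8.34 lean 37.80', 't 3.63', 'F', [-0.1, 1.0, 0.3], 'w 0.997') [-0.38  0.01 -0.21  2.31  0.89  0.3  -2.79] [-0.0081, -0.0129, 0.1531, -0.0175, 0.0379, -0.0232]
```

```bash
python3 - <<'E'
from bench import bot
from h import *
s=bot.read_state();print(delta(s,(.550,.223,.1365),12,34))
E
python3 -m handwheel '[[0,0,0,0,-0.015,0,1],[0,-0.003,0.01,0,-0.03,0,1],[0,-0.008,0.025,0.01,-0.05,0.01,1],[-0.003,-0.012,0.04,0.015,-0.066,0.015,1],[-0.003,-0.016,0.055,0.018,-0.066,0.02,1],[-0.003,-0.017,0.06,0.018,-0.066,0.02,1],[-0.003,-0.017,0.06,0.018,-0.066,0.02,1],[-0.003,-0.017,0.06,0.018,-0.066,0.02,1],[-0.003,-0.017,0.06,0.018,-0.066,0.02,1],[-0.003,-0.017,0.06,0.018,-0.066,0.02,1]]'
python3 - <<'E'
from bench import bot
from h import *
s=bot.read_state();print(pose(s),s["q"].round(2),delta(s,(.6005,.2318,.0602),12,34))
E
```

```text
[-0.0038, -0.0147, 0.0614, 0.0018, -0.0672, -0.0505]
time: 4.47
tcp_pos: [0.5491, 0.2253, 0.1391]
ee_rot: [-0.05, 0.953, 0.069, 0.29]
wrist_force: [-1.0, 0.1, -0.3]
gripper_width: 0.998
([0.5491, 0.2253, 0.1391], 'az 7.18 lean 34.03', 't 4.47', 'F', [-1.0, 0.1, -0.3], 'w 0.998') [-0.39  0.17 -0.19  2.24  0.92  0.27 -2.83] [-0.0012, 0.0062, 0.0942, -0.0188, -0.0029, -0.0696]
```

```bash
python3 - <<'E'
from bench import bot
from h import *
s=bot.read_state();print(delta(s,(.6005,.2313,.0602),7.2,34))
E
```

```text
[-0.0012, 0.0067, 0.0941, -0.0657, -0.0006, -0.0002]
```

```bash
python3 -m handwheel '[[0,0.002,0.005,-0.02,0,0,1],[0,0.004,0.015,-0.04,0,0,1],[0,0.006,0.03,-0.06,0,0,1],[-0.001,0.0067,0.045,-0.066,0,0,1],[-0.001,0.0067,0.06,-0.066,0,0,1],[-0.001,0.0067,0.075,-0.066,0,0,1],[-0.001,0.0067,0.087,-0.066,0,0,1],[-0.001,0.0067,0.094,-0.066,0,0,1],[-0.001,0.0067,0.094,-0.066,0,0,1],[-0.001,0.0067,0.094,-0.066,0,0,1]]'
python3 - <<'E'
from bench import bot
from h import *
s=bot.read_state();im=bot.get_image("wrist");cv2.imwrite("pics/w4.png",im[:,:,::-1]);print(pose(s),s["q"].round(2),delta(s,(.6005,.2313,.0602),7.2,34))
E
```

```text
time: 5.3
tcp_pos: [0.6061, 0.2332, 0.0762]
ee_rot: [-0.013, 0.959, 0.061, 0.277]
wrist_force: [0.0, 0.1, -0.2]
gripper_width: 0.999
([0.6061, 0.2332, 0.0762], 'az 7.40 lean 32.17', 't 5.30', 'F', [0.0, 0.1, -0.2], 'w 0.999') [-0.64  0.37  0.11  2.13  1.    0.23 -2.94] [-0.0135, 0.0011, 0.0104, 0.0079, 0.0319, 0.0031]
```

View pics/w4.png

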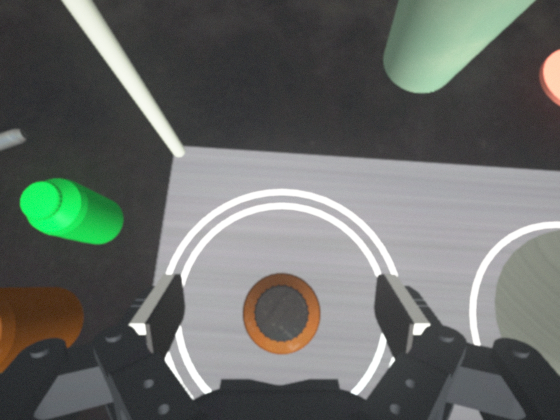

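The wrist view shows the bottle centred between the jaws, with the cap at (281,313). Joints 6 and 7 sit on their limits (0.23, -2.94), so the tool cannot go deeper at this azimuth. The bottle is round, so I'll turn the approach azimuth to about 25° to free joint 7.

```bash
python3 - <<'E'
from bench import bot
from h import *
s=bot.read_state();print(delta(s,(.594,.233,.0715),24,31))
E
```

```text
[-0.0127, -0.0012, -0.0022, 0.1613, -0.0193, -0.2468]
```

```bash
python3 -m handwheel '[[-0.002,0,0,0.02,0,-0.04,1],[-0.004,0,0,0.05,-0.005,-0.08,1],[-0.007,0,0,0.08,-0.01,-0.13,1],[-0.01,-0.001,0,0.11,-0.013,-0.18,1],[-0.012,-0.001,-0.001,0.14,-0.016,-0.22,1],[-0.0127,-0.0012,-0.002,0.16,-0.019,-0.247,1],[-0.0127,-0.0012,-0.002,0.16,-0.019,-0.247,1],[-0.0127,-0.0012,-0.002,0.16,-0.019,-0.247,1],[-0.0127,-0.0012,-0.002,0.16,-0.019,-0.247,1],[-0.0127,-0.0012,-0.002,0.16,-0.019,-0.247,1]]'
python3 - <<'E'
from bench import bot
from h import *
s=bot.read_state();print(pose(s),s["q"].round(2),delta(s,(.594,.233,.0715),24,31),delta(s,(.599,.234,.058),24,31))
E
```

```text
time: 6.18
tcp_pos: [0.594, 0.2343, 0.0713]
ee_rot: [-0.055, 0.942, 0.201, 0.262]
wrist_force: [-0.4, -0.0, -1.2]
gripper_width: 1.005
([0.594, 0.2343, 0.0713], 'az 24.15 lean 31.03', 't 6.18', 'F', [-0.4, -0.0, -1.2], 'w 1.005') [ 0.01  0.4  -0.54  2.15  1.15  0.23 -2.67] [-0.0003, 0.0012, -0.0004, 0.0011, -0.0005, 0.0022] [-0.003, 0.0023, 0.0138, 0.0011, -0.0005, 0.0022]
```

```bash
python3 -m handwheel '[[-0.001,0.001,0.005,0,0,0,1],[-0.002,0.002,0.01,0,0,0,1],[-0.003,0.002,0.0138,0,0,0,1],[-0.003,0.002,0.0138,0,0,0,1],[-0.003,0.002,0.0138,0,0,0,0.7],[-0.003,0.002,0.0138,0,0,0,0],[-0.003,0.002,0.0138,0,0,0,0],[-0.003,0.002,0.0138,0,0,0,0],[-0.003,0.002,0.0138,0,0,0,0],[-0.003,0.002,0.0138,0,0,0,0]]'
python3 - <<'E'
from bench import bot
from h import *
s=bot.read_state();print(pose(s),s["q"].round(2))
E
```

```text
time: 7.02
tcp_pos: [0.5995, 0.234, 0.0583]
ee_rot: [-0.055, 0.942, 0.201, 0.262]
wrist_force: [-0.8, -0.1, 2.9]
gripper_width: 0.37
([0.5995, 0.234, 0.0583], 'az 24.10 lean 31.06', 't 7.02', 'F', [-0.8, -0.1, 2.9], 'w 0.370') [ 0.02  0.43 -0.55  2.14  1.27  0.23 -2.78]
```

The grip holds (opening 0.37, about 33 mm). Next I lift and back out along the tool axis.

```bash
python3 -m handwheel '[[0.001,0,-0.005,0,0,0,0],[0.001,0,-0.02,0,0,0,0],[0,0,-0.045,0,0,0,0],[0,0,-0.075,0,0,0,0],[0,0,-0.105,0,0,0,0],[0,0,-0.13,0,0,0,0],[0,0,-0.145,0,0,0,0],[0,0,-0.15,0,0,0,0],[0,0,-0.15,0,0,0,0],[0,0,-0.15,0,0,0,0]]'
python3 - <<'E'
from bench import bot
from h import *
s=bot.read_state();print(pose(s),s["q"].round(2),delta(s,(.50,-.02,.24),0,31),delta(s,(.48,-.18,.20),-12,31))
E
```

```text
time: 7.85
tcp_pos: [0.5284, 0.2013, 0.186]
ee_rot: [-0.054, 0.943, 0.2, 0.261]
wrist_force: [0.5, -0.3, -0.4]
gripper_width: 0.371
([0.5284, 0.2013, 0.186], 'az 24.03 lean 30.96', 't 7.85', 'F', [0.5, -0.3, -0.4], 'w 0.371') [ 0.67  0.13 -1.17  2.2   0.4   0.38 -1.95] [-0.0717, 0.1909, -0.1055, -0.2131, 0.0001, 0.3596] [-0.1639, 0.3289, -0.1137, -0.3209, -0.0001, 0.5391]
```

```bash
python3 -m handwheel '[[-0.004,0.01,-0.005,-0.011,0,0.018,0],[-0.01,0.027,-0.015,-0.03,0,0.05,0],[-0.018,0.048,-0.026,-0.053,0,0.09,0],[-0.027,0.072,-0.04,-0.08,0,0.135,0],[-0.036,0.096,-0.053,-0.107,0,0.18,0],[-0.045,0.12,-0.066,-0.133,0,0.225,0],[-0.054,0.144,-0.079,-0.16,0,0.27,0],[-0.062,0.165,-0.091,-0.184,0,0.311,0],[-0.068,0.181,-0.1,-0.202,0,0.341,0],[-0.0717,0.191,-0.1055,-0.213,0,0.36,0]]'
python3 - <<'E'
from bench import bot
from h import *
s=bot.read_state();print(pose(s),s["q"].round(2),delta(s,(.463,-.197,.17),-14,31))
E
```

```text
time: 8.68
tcp_pos: [0.4998, -0.0209, 0.2398]
ee_rot: [-0.001, 0.964, -0.001, 0.267]
wrist_force: [0.4, 0.1, -2.2]
gripper_width: 0.37
([0.4998, -0.0209, 0.2398], 'az -0.17 lean 30.95', 't 8.68', 'F', [0.4, 0.1, -2.2], 'w 0.370') [ 0.96 -0.22 -0.88  2.25 -0.39  0.51 -1.24] [-0.067, 0.1763, 0.0408, -0.1264, 0.001, 0.2069]
```

```bash
python3 -m handwheel '[[-0.004,0.01,0.002,-0.007,0,0.012,0],[-0.011,0.028,0.006,-0.02,0,0.033,0],[-0.019,0.05,0.012,-0.036,0,0.059,0],[-0.028,0.074,0.017,-0.053,0,0.087,0],[-0.037,0.098,0.023,-0.07,0,0.115,0],[-0.046,0.12,0.028,-0.086,0,0.141,0],[-0.054,0.142,0.033,-0.102,0,0.167,0],[-0.061,0.16,0.037,-0.115,0,0.188,0],[-0.065,0.171,0.04,-0.123,0,0.201,0],[-0.067,0.1763,0.041,-0.1264,0,0.207,0]]'
python3 - <<'E'
from bench import bot
from h import *
bot.get_image("wrist");s=bot.read_state();im=bot.get_image("wrist");cv2.imwrite("pics/w5.png",im[:,:,::-1]);np.save("w5.npy",s,allow_pickle=True)
print(pose(s),s["q"].round(2),delta(s,(.4625,-.1974,.10),-14,31))
C=cam(bot,"wrist",s);print(proj(C,(.453,-.195,.05)),proj(C,(.369,-.222,.05)))
g=s["tcp_pos"]-.019*rot(s["ee_rot"]).as_matrix()[:,2];print(g,proj(C,g+[0,0,-.034]),proj(C,g+[0,0,.032]))
E
```

```text
time: 9.52
tcp_pos: [0.4634, -0.1963, 0.1685]
ee_rot: [0.032, 0.957, -0.117, 0.264]
wrist_force: [0.1, -0.2, -0.5]
gripper_width: 0.368
([0.4635, -0.1964, 0.1688], 'az -13.99 lean 30.88', 't 9.57', 'F', [0.3, -0.8, -1.5], 'w 0.370') [ 1.12 -0.03 -0.74  2.33 -0.3   0.31 -1.18] [-0.036, 0.0013, 0.0586, -0.0015, 0.002, 0.0001]
[280.3853492  295.54613975] [340.41146855 395.24940264]
[ 0.4540731  -0.19407051  0.18509301] [278.60314239 298.25149141] [277.9962457  304.24823411]
```

View pics/w5.png

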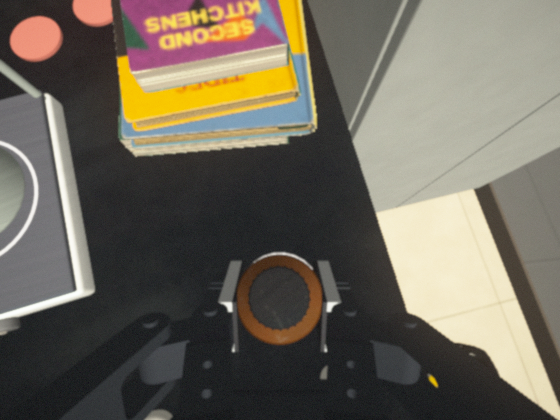

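In the wrist view the held bottle's cap is at (279,298), about 2 mm further forward than predicted. The stand lies directly beneath it, its rim just showing at (280,254). I've viewed 11 pictures, so from here I check by numbers. Now I descend.

```bash
python3 - <<'E'
from bench import bot
from h import *
s=bot.read_state();print(delta(s,(.461,-.197,.082),-14,31))
E
```

```text
[-0.0472, 0.0023, 0.0737, -0.002, 0.0013, 0.0016]
```

```bash
python3 -m handwheel '[[-0.003,0,0.004,0,0,0,0],[-0.008,0,0.012,0,0,0,0],[-0.015,0.001,0.023,0,0,0,0],[-0.022,0.001,0.034,0,0,0,0],[-0.029,0.001,0.045,0,0,0,0],[-0.036,0.002,0.056,0,0,0,0],[-0.042,0.002,0.065,-0.001,0.001,0.001,0],[-0.046,0.002,0.071,-0.002,0.001,0.0015,0],[-0.0472,0.0023,0.0737,-0.002,0.0013,0.0016,0],[-0.0472,0.0023,0.0737,-0.002,0.0013,0.0016,0]]'
python3 - <<'E'
from bench import bot
from h import *
s=bot.read_state();print(pose(s),s["q"].round(2),delta(s,(.461,-.197,.0700),-14,31),delta(s,(.461,-.197,.0675),-14,31))
for n in("scene","top"):
    im=bot.get_image(n);cv2.imwrite(f"pics/{n}1.png",im[:,:,::-1])
E
```

```text
time: 10.45
tcp_pos: [0.4556, -0.1831, 0.0917]
ee_rot: [-0.005, 0.964, -0.118, 0.24]
wrist_force: [-0.1, -0.6, -1.3]
gripper_width: 0.373
([0.4556, -0.1831, 0.0917], 'az -15.04 lean 27.47', 't 10.45', 'F', [-0.1, -0.6, -1.3], 'w 0.373') [ 0.13  0.11  0.27  2.4  -0.81  0.23 -0.67] [-0.0022, 0.0137, 0.0223, -0.066, 0.0611, -0.0182] [-0.0034, 0.0139, 0.0245, -0.066, 0.0611, -0.0182]
```

Near the stand, joint 6 hits its stop with the lean toward the robot. I'll raise again and turn the tool about the bottle's vertical axis to azimuth 60°, so it leans sideways, which frees the wrist.

```bash
python3 - <<'E'
from bench import bot
from h import *
s=bot.read_state();print(delta(s,(.461,-.195,.16),20,31))
E
```

```text
[0.0396, 0.0074, -0.0581, 0.2241, 0.0424, -0.5329]
```

```bash
python3 -m handwheel '[[0.003,0,-0.004,0,0,0,0],[0.01,0.001,-0.015,0.01,0.003,-0.03,0],[0.018,0.002,-0.027,0.035,0.007,-0.08,0],[0.026,0.004,-0.038,0.065,0.012,-0.15,0],[0.033,0.006,-0.048,0.1,0.02,-0.24,0],[0.038,0.007,-0.055,0.14,0.027,-0.34,0],[0.0396,0.0074,-0.058,0.185,0.035,-0.44,0],[0.0396,0.0074,-0.058,0.215,0.04,-0.51,0],[0.0396,0.0074,-0.058,0.224,0.0424,-0.533,0],[0.0396,0.0074,-0.058,0.224,0.0424,-0.533,0]]'
python3 - <<'E'
from bench import bot
from h import *
s=bot.read_state();print(pose(s),s["q"].round(2),delta(s,(.457,-.188,.16),60,31))
E
```

```text
time: 11.38
tcp_pos: [0.4605, -0.1989, 0.1613]
ee_rot: [-0.045, 0.949, 0.165, 0.264]
wrist_force: [0.1, 0.4, -1.4]
gripper_width: 0.371
([0.4605, -0.1989, 0.1613], 'az 19.77 lean 31.06', 't 11.38', 'F', [0.1, 0.4, -1.4], 'w 0.371') [ 0.28  0.08  0.34  2.25 -0.83  0.65  0.02] [-0.0003, -0.0115, 0.0013, 0.3645, -0.0002, -0.6018]
```

```bash
python3 -m handwheel '[[0,-0.001,0,0.02,0,-0.033,0],[0,-0.002,0,0.06,0,-0.1,0],[0,-0.004,0,0.11,0,-0.182,0],[0,-0.005,0.001,0.16,0,-0.264,0],[0,-0.007,0.001,0.21,0,-0.347,0],[0,-0.009,0.001,0.26,0,-0.43,0],[0,-0.01,0.001,0.31,0,-0.512,0],[0,-0.011,0.001,0.345,0,-0.57,0],[0,-0.0115,0.0013,0.3645,0,-0.602,0],[0,-0.0115,0.0013,0.3645,0,-0.602,0]]'
python3 - <<'E'
from bench import bot
from h import *
s=bot.read_state();print(pose(s),s["q"].round(2),delta(s,(.457,-.188,.085),60,31))
E
```

```text
time: 12.22
tcp_pos: [0.4578, -0.1868, 0.1596]
ee_rot: [-0.134, 0.834, 0.482, 0.231]
wrist_force: [0.1, 0.3, -0.6]
gripper_width: 0.372
([0.4578, -0.1868, 0.1596], 'az 60.08 lean 31.04', 't 12.22', 'F', [0.1, 0.3, -0.6], 'w 0.372') [ 0.38  0.28  0.32  2.02 -0.72  1.08  0.59] [-0.0397, -0.0, 0.0632, -0.0016, -0.0008, 0.0012]
```

```bash
python3 -m handwheel '[[-0.003,0,0.004,0,0,0,0],[-0.008,0,0.012,0,0,0,0],[-0.014,0,0.022,0,0,0,0],[-0.021,0,0.033,0,0,0,0],[-0.028,0,0.044,0,0,0,0],[-0.034,0,0.054,-0.001,0,0.001,0],[-0.038,0,0.06,-0.0016,-0.0008,0.001,0],[-0.0397,0,0.0632,-0.0016,-0.0008,0.0012,0],[-0.0397,0,0.0632,-0.0016,-0.0008,0.0012,0],[-0.0397,0,0.0632,-0.0016,-0.0008,0.0012,0]]'
python3 - <<'E'
from bench import bot
from h import *
s=bot.read_state();print(pose(s),s["q"].round(2))
ims={n:bot.get_image(n)[:,:,::-1].copy() for n in("scene","top","wrist")}
for n in ims: cv2.imwrite(f"pics/{n}2.png",ims[n])
g=s["tcp_pos"]-.019*rot(s["ee_rot"]).as_matrix()[:,2]
for n in ims:
    C=cam(bot,n,s);print(n,"foot",proj(C,g-[0,0,.034]),"mid",proj(C,g),"cap",proj(C,g+[0,0,.032]),"stand",proj(C,(.453,-.195,.05)))
    u,v=proj(C,g).astype(int);k=60 if n=="wrist" else 20
    u0,v0=max(u-k,0),max(v-k,0);c=ims[n][v0:v+k,u0:u+k];h=cv2.cvtColor(c,cv2.COLOR_BGR2HSV)
    ys,xs=np.where((h[...,0]<15)&(h[...,1]>110)&(c.max(2)>40))
    if len(xs):print("  amber",len(xs),xs.mean()+u0,ys.mean()+v0,xs.min()+u0,xs.max()+u0,ys.min()+v0,ys.max()+v0)
E
```

```text
time: 13.05
tcp_pos: [0.4566, -0.1878, 0.0851]
ee_rot: [-0.134, 0.835, 0.481, 0.232]
wrist_force: [0.1, -0.4, -0.5]
gripper_width: 0.369
([0.4566, -0.1878, 0.0851], 'az 59.97 lean 31.06', 't 13.05', 'F', [0.1, -0.4, -0.5], 'w 0.369') [ 0.41  0.4   0.29  2.07 -0.82  0.97  0.74]
scene foot [323.6157512  315.60319039] mid [324.44351291 307.78403319] cap [325.24899606 300.17532243] stand [323.37099281 318.95163643]
  amber 9 322.1111111111111 319.22222222222223 319 326 318 320
top foot [359.23667563 226.44623187] mid [360.94423644 224.6291358 ] cap [362.61454274 222.851684  ] stand [358.02569417 226.99444582]
  amber 23 362.5652173913044 225.0 358 367 222 227
wrist foot [277.51227141 296.75306413] mid [277.15078864 298.54181916] cap [276.61404186 301.19784764] stand [278.44896037 293.0295517 ]
  amber 2772 278.44444444444446 301.1287878787879 236 321 256 342
```

```bash
python3 - <<'E'
from bench import bot
from h import *
s=bot.read_state();print(delta(s,(.4568,-.188,.0685),60,31))
E
```

```text
[-0.0088, -0.0002, 0.0147, 0.0018, -0.0009, 0.0002]
```

```bash
python3 -m handwheel '[[-0.002,0,0.003,0,0,0,0],[-0.004,0,0.006,0,0,0,0],[-0.006,0,0.009,0,0,0,0],[-0.007,0,0.011,0,0,0,0],[-0.0075,0,0.0125,0,0,0,0],[-0.008,0,0.0135,0.0018,-0.0009,0,0],[-0.0085,0,0.0142,0.0018,-0.0009,0,0],[-0.0088,0,0.0147,0.0018,-0.0009,0,0],[-0.0088,0,0.0147,0.0018,-0.0009,0,0],[-0.0088,0,0.0147,0.0018,-0.0009,0,0]]'
python3 - <<'E'
from bench import bot
from h import *
s=bot.read_state();print(pose(s))
E
```

```text
time: 14.03
tcp_pos: [0.4566, -0.1877, 0.0683]
ee_rot: [-0.134, 0.834, 0.482, 0.231]
wrist_force: [-0.8, 0.3, 2.0]
gripper_width: 0.372
([0.4566, -0.1877, 0.0683], 'az 59.98 lean 31.03', 't 14.03', 'F', [-0.8, 0.3, 2.0], 'w 0.372')
```

```bash
python3 -m handwheel '[[-0.0002,0,0.0003,0,0,0,0],[-0.0004,0,0.0006,0,0,0,0],[-0.0005,0,0.0009,0,0,0,0],[-0.0005,0,0.0009,0,0,0,0],[-0.0005,0,0.0009,0,0,0,0],[-0.0005,0,0.0009,0,0,0,0],[-0.0005,0,0.0009,0,0,0,0],[-0.0005,0,0.0009,0,0,0,0],[-0.0005,0,0.0009,0,0,0,0],[-0.0005,0,0.0009,0,0,0,0]]'
```

```text
time: 14.87
tcp_pos: [0.4566, -0.1876, 0.0682]
ee_rot: [-0.135, 0.834, 0.482, 0.232]
wrist_force: [-3.4, -0.2, 10.4]
gripper_width: 0.372
```

The bottle is in contact (10 N). Release, then retreat along the tool axis.

```bash
python3 -m handwheel '[[0,0,0,0,0,0,0.45],[0,0,0,0,0,0,0.55],[0,0,0,0,0,0,0.8],[0,0,0,0,0,0,1],[0,0,0,0,0,0,1],[0,0,0,0,0,0,1],[0,0,-0.01,0,0,0,1],[0,0,-0.03,0,0,0,1],[0,0,-0.06,0,0,0,1],[0,0,-0.09,0,0,0,1]]'
python3 - <<'E'
from bench import bot
from h import *
s=bot.read_state();print(pose(s),s["q"].round(2),delta(s,(.42,-.05,.27),20,10))
bot.get_image("wrist");s=bot.read_state()
ims={n:bot.get_image(n)[:,:,::-1].copy() for n in("wrist","scene","top")}
for n in ims:
    cv2.imwrite(f"pics/{n}3.png",ims[n]);C=cam(bot,n,s)
    print(n,"foot",proj(C,(.453,-.195,.05)),"cap",proj(C,(.453,-.195,.116)))
    u,v=proj(C,(.453,-.195,.085)).astype(int);k=60 if n=="wrist" else 16
    c=ims[n][v-k:v+k,u-k:u+k];h=cv2.cvtColor(c,cv2.COLOR_BGR2HSV)
    for nm,m in(("amber",(h[...,0]<18)&(h[...,1]>110)&(c.max(2)>40)),):
        ys,xs=np.where(m);print("  ",nm,len(xs),np.array([xs.mean()+u-k,ys.mean()+v-k,xs.min()+u-k,xs.max()+u-k,ys.min()+v-k,ys.max()+v-k]).round(1)) if len(xs) else 0
E
```

```text
time: 15.7
tcp_pos: [0.4326, -0.2281, 0.1449]
ee_rot: [-0.135, 0.835, 0.482, 0.231]
wrist_force: [0.7, 0.5, 0.3]
gripper_width: 1.001
([0.4326, -0.2281, 0.1449], 'az 59.94 lean 30.99', 't 15.70', 'F', [0.7, 0.5, 0.3], 'w 1.001') [ 0.45  0.33  0.35  2.01 -0.71  1.12  0.69] [0.1911, -0.1002, -0.0307, -0.2487, -0.3502, 0.6572]
wrist foot [273.3743785  225.76180531] cap [272.32093564 206.15623635]
   amber 1136 [273.1 224.3 251.  297.  189.  247. ]
scene foot [323.37099281 318.95163643] cap [324.98012714 303.7863166 ]
   amber 47 [321.8 321.3 318.  328.  317.  324. ]
top foot [358.02569417 226.99444582] cap [361.32134308 223.45857903]
   amber 28 [359.8 227.2 357.  365.  223.  230. ]
```

The bottle is released and stands on the stand: scene amber base at (323,324) and wrist width 251–297, centred on the predicted foot. Now I compute the pan pose from the stored views and move off.

```bash
python3 - <<'E'
from bench import bot
from h import *
np.set_printoptions(precision=4,suppress=True)
st=np.load("w3.npy",allow_pickle=True).item();W,S=cam(bot,"wrist",st),cam(bot,"scene")
w=lambda u,v:(370+(u-300)/2.8-.3,140+v/2.8-.3); sc=lambda u,v:(220+u/5-.4,160+v/5-.4)
def fit(P):
    A=np.c_[2*P,np.ones(len(P))];x=np.linalg.lstsq(A,(P**2).sum(1),rcond=None)[0];return x[:2],np.sqrt(x[2]+x[:2]@x[:2])
print("rim wrist",fit(np.array([plane(W,w(*p),.095)[:2] for p in((374,150),(505,22),(680,190),(560,308),(640,90),(400,75),(640,265))])))
print("rim scene",fit(np.array([plane(S,sc(*p),.095)[:2] for p in((437,340),(526,276),(614,335),(480,287),(590,297),(530,388),(575,378))])))
print("single", fit(np.array([plane(W,w(*p),.04)[:2] for p in((302,200),(330,120),(375,85),(345,305),(400,358),(470,373),(560,345))])))
print("handle",plane(W,w(501,330),.088),plane(W,w(508,403),.097),plane(W,w(512,470),.103))
print("grip tri in/mid",tri(W,w(508,403),S,sc(398,378)),"scene end",plane(S,sc(275,388),.118),plane(S,sc(398,378),.097))
E
```

```text
rim wrist (array([0.608 , 0.0573]), np.float64(0.05099723687202992))
rim scene (array([0.6087, 0.0623]), np.float64(0.04902197266931704))
single (array([0.6038, 0.057 ]), np.float64(0.0617809094061224))
handle [0.5487 0.0603 0.088 ] [0.5237 0.0614 0.097 ] [0.5029 0.0624 0.103 ]
grip tri in/mid (array([0.5226, 0.0618, 0.097 ]), np.float64(0.0022181177279778073)) scene end [0.4447 0.0698 0.118 ] [0.5214 0.0619 0.097 ]
```

```bash
python3 -m handwheel '[[0.02,-0.01,-0.03,0,-0.03,0.04,1],[0.04,-0.02,-0.04,-0.05,-0.08,0.12,1],[0.07,-0.035,-0.04,-0.09,-0.13,0.24,1],[0.1,-0.05,-0.035,-0.13,-0.19,0.36,1],[0.13,-0.07,-0.033,-0.18,-0.25,0.47,1],[0.16,-0.085,-0.031,-0.22,-0.31,0.58,1],[0.19,-0.1,-0.031,-0.249,-0.35,0.657,1],[0.19,-0.1,-0.031,-0.249,-0.35,0.657,1],[0.19,-0.1,-0.031,-0.249,-0.35,0.657,1],[0.19,-0.1,-0.031,-0.249,-0.35,0.657,1]]'
python3 - <<'E'
from bench import bot
from h import *
s=bot.read_state();print(pose(s),s["q"].round(2))
E
```

```text
time: 16.73
tcp_pos: [0.4197, -0.0487, 0.2681]
ee_rot: [-0.017, 0.98, 0.178, 0.087]
wrist_force: [-0.4, -0.2, -0.8]
gripper_width: 0.999
([0.4197, -0.0487, 0.2681], 'az 20.60 lean 10.21', 't 16.73', 'F', [-0.4, -0.2, -0.8], 'w 0.999') [ 0.06 -0.15  0.02  2.09 -0.09  1.04 -1.1 ]
```

```bash
python3 - <<'E'
from bench import bot
from h import *
s=bot.read_state();print(delta(s,(.467,.064,.18),-3,15))
E
```

```text
[0.067, -0.0887, 0.1017, -0.0913, 0.0827, 0.402]
```

```bash
python3 -m handwheel '[[0.005,-0.008,0.005,-0.008,0.007,0.04,1],[0.012,-0.02,0.02,-0.02,0.02,0.1,1],[0.022,-0.035,0.035,-0.035,0.033,0.16,1],[0.033,-0.05,0.052,-0.05,0.045,0.22,1],[0.045,-0.065,0.07,-0.066,0.058,0.29,1],[0.057,-0.08,0.09,-0.08,0.072,0.35,1],[0.067,-0.0887,0.1017,-0.0913,0.0827,0.402,1],[0.067,-0.0887,0.1017,-0.0913,0.0827,0.402,1],[0.067,-0.0887,0.1017,-0.0913,0.0827,0.402,1],[0.067,-0.0887,0.1017,-0.0913,0.0827,0.402,1]]'
python3 - <<'E'
from bench import bot
from h import *
bot.get_image("wrist")
s=bot.read_state();im=bot.get_image("wrist")[:,:,::-1].copy();cv2.imwrite("pics/w6.png",im);np.save("w6.npy",s,allow_pickle=True)
print(pose(s),s["q"].round(2),delta(s,(.4879,.0632,.0886),-3,15))
C=cam(bot,"wrist",s)
for x in(-.1,-.11,-.125,-.14,-.155):
    X=np.array([.608+x,.058-.045*x,.04+.057+(-.092-x)*.309]);p=proj(C,X);r=im[int(p[1])].max(1).astype(int)
    u=int(p[0]);lo=u
    print(p.round(1),r[u-40:u+41:4])
E
```

```text
time: 17.57
tcp_pos: [0.4672, 0.0606, 0.1798]
ee_rot: [0.003, 0.991, -0.026, 0.13]
wrist_force: [-0.0, -0.1, 0.0]
gripper_width: 1.0
([0.4676, 0.0603, 0.1802], 'az -3.05 lean 15.04', 't 17.62', 'F', [0.1, 0.5, 0.0], 'w 0.997') [-0.03 -0.01 -0.24  2.19  0.12  0.72 -1.98] [-0.0043, -0.0039, 0.0937, -0.0007, -0.0008, -0.0009]
[272.6 194.9] [122 124 122 124 122 119 119  84  38  45  43  47  47  60 120 122 120 124
 121 122 125]
[272.6 209. ] [119 117 120 121 118 120 119  70  41  42  40  43  51  88 229 239 249 249
 248 234 220]
[272.7 230.6] [47 44 42 44 46 40 42 36 37 42 37 41 42 43 43 38 39 44 41 45 44]
[272.8 253. ] [33 41 40 39 39 42 35 29 33 32 38 37 45 33 37 43 44 42 43 44 43]
[272.8 276.1] [33 36 34 37 35 32 35 31 32 36 40 37 39 27 35 30 36 39 31 38 43]
```

The grip shows at rows 195 and 209 as a dark band within about 1 px of the prediction, so the grip pose is confirmed. Descend and pinch.

```bash
python3 -m handwheel '[[0,-0.001,0.005,0,0,0,1],[-0.001,-0.002,0.017,0,0,0,1],[-0.002,-0.003,0.035,0,0,0,1],[-0.003,-0.0033,0.053,0,0,0,1],[-0.003,-0.0033,0.07,0,0,0,1],[-0.004,-0.0033,0.084,0,0,0,1],[-0.0043,-0.0033,0.0937,0,0,0,1],[-0.0043,-0.0033,0.0937,0,0,0,1],[-0.0043,-0.0033,0.0937,0,0,0,1],[-0.0043,-0.0033,0.0937,0,0,0,1]]'
python3 - <<'E'
from bench import bot
from h import *
s=bot.read_state();print(pose(s),s["q"].round(2),delta(s,(.4879,.0632,.0886),-3,15))
E
```

```text
time: 18.5
tcp_pos: [0.4888, 0.0636, 0.0894]
ee_rot: [0.003, 0.991, -0.026, 0.132]
wrist_force: [-0.1, -0.4, 0.6]
gripper_width: 1.002
([0.4888, 0.0636, 0.0894], 'az -3.04 lean 15.15', 't 18.50', 'F', [-0.1, -0.4, 0.6], 'w 1.002') [-0.06  0.17 -0.23  2.24  0.26  0.49 -2.12] [-0.001, 0.0004, 0.0005, -0.0015, -0.0026, -0.0006]
```

```bash
python3 -m handwheel '[[0,0,0,0,0,0,0.7],[0,0,0,0,0,0,0.4],[0,0,0,0,0,0,0.25],[0,0,0,0,0,0,0],[0,0,0,0,0,0,0],[0,0,0,0,0,0,0],[0,0,0,0,0,0,0],[0,0,0,0,0,0,0],[0,0,0,0,0,0,0],[0,0,0,0,0,0,0]]'
python3 - <<'E'
from bench import bot
from h import *
s=bot.read_state();print(pose(s),s["wrist_torque"].round(2),s["q"].round(2),delta(s,s["tcp_pos"]+[-.004,.043,0],-3,15))
E
```

```text
time: 19.33
tcp_pos: [0.4881, 0.0637, 0.0887]
ee_rot: [0.003, 0.991, -0.026, 0.131]
wrist_force: [-3.0, 0.4, 5.1]
gripper_width: 0.189
([0.4881, 0.0637, 0.0887], 'az -3.01 lean 15.07', 't 19.33', 'F', [-3.0, 0.4, 5.1], 'w 0.189') [0.12 0.58 0.08] [-0.06  0.17 -0.23  2.24  0.26  0.49 -2.13] [-0.006, -0.0427, -0.0016, -0.0012, -0.0012, -0.0001]
```

```bash
python3 -m handwheel '[[0,0,-0.0005,0,0,0,0],[0,-0.001,-0.0006,0,0,0,0],[-0.0005,-0.004,-0.0006,0,0,0,0],[-0.001,-0.008,-0.0008,0,0,0,0],[-0.002,-0.014,-0.001,0,0,0,0],[-0.003,-0.02,-0.0012,0,0,0,0],[-0.0035,-0.026,-0.0014,0,0,0,0],[-0.0045,-0.032,-0.0016,0,0,0,0],[-0.005,-0.038,-0.0018,0,0,0,0],[-0.0058,-0.0427,-0.002,0,0,0,0]]'
python3 - <<'E'
from bench import bot
from h import *
s=bot.read_state();print(pose(s),s["wrist_torque"].round(2),s["q"].round(2),delta(s,(.4881-.0085,.0637+.09,.0892),-3,15))
E
```

```text
time: 20.17
tcp_pos: [0.484, 0.1077, 0.0889]
ee_rot: [0.003, 0.991, -0.026, 0.131]
wrist_force: [0.3, -3.3, 0.2]
gripper_width: 0.191
([0.484, 0.1077, 0.0889], 'az -2.97 lean 15.05', 't 20.17', 'F', [0.3, -3.3, 0.2], 'w 0.191') [-0.67  0.15 -0.52] [-0.15  0.18 -0.25  2.23  0.32  0.51 -2.27] [-0.0065, -0.0458, -0.002, -0.0016, -0.0009, 0.0005]
```

Sliding works: vertical force is about 0 and drag is 3.3 N. Continue.

```bash
python3 -m handwheel '[[-0.0006,-0.0045,-0.0001,0,0,0,0],[-0.0013,-0.009,-0.0003,0,0,0,0],[-0.002,-0.014,-0.0005,0,0,0,0],[-0.0026,-0.0185,-0.0007,0,0,0,0],[-0.0033,-0.023,-0.0009,0,0,0,0],[-0.004,-0.028,-0.0011,0,0,0,0],[-0.0046,-0.0325,-0.0012,0,0,0,0],[-0.0053,-0.037,-0.0014,-0.001,0,0,0],[-0.006,-0.0415,-0.0016,-0.0015,-0.0005,0,0],[-0.0065,-0.0458,-0.0017,-0.0016,-0.0009,0,0]]'
python3 - <<'E'
from bench import bot
from h import *
s=bot.read_state();print(pose(s),s["wrist_torque"].round(2),s["q"].round(2),delta(s,(.4881-.0125,.0637+.135,.0889),-3,15))
E
```

```text
time: 21.0
tcp_pos: [0.4798, 0.1531, 0.089]
ee_rot: [0.004, 0.991, -0.026, 0.131]
wrist_force: [-0.4, -2.7, 1.2]
gripper_width: 0.191
([0.4798, 0.1531, 0.089], 'az -3.01 lean 15.00', 't 21.00', 'F', [-0.4, -2.7, 1.2], 'w 0.191') [-0.63  0.23 -0.57] [-0.25  0.2  -0.26  2.21  0.37  0.54 -2.42] [-0.0064, -0.0453, -0.0017, 0.0005, -0.0001, -0.0002]
```

```bash
python3 -m handwheel '[[-0.0006,-0.0045,-0.0001,0,0,0,0],[-0.0013,-0.009,-0.0003,0,0,0,0],[-0.002,-0.014,-0.0005,0,0,0,0],[-0.0026,-0.0185,-0.0007,0,0,0,0],[-0.0033,-0.023,-0.0009,0,0,0,0],[-0.004,-0.028,-0.0011,0,0,0,0],[-0.0046,-0.0325,-0.0012,0,0,0,0],[-0.0053,-0.037,-0.0014,0,0,0,0],[-0.006,-0.0415,-0.0016,0,0,0,0],[-0.0064,-0.0453,-0.0017,0,0,0,0]]'
python3 - <<'E'
from bench import bot
from h import *
s=bot.read_state();print(pose(s),s["wrist_torque"].round(2),s["q"].round(2))
ims={n:bot.get_image(n)[:,:,::-1].copy() for n in("scene","wrist","top")}
s=bot.read_state()
for n in ims: cv2.imwrite(f"pics/{n}4.png",ims[n])
np.save("w4p.npy",s,allow_pickle=True)
def fit(P):
    A=np.c_[2*P,np.ones(len(P))];x=np.linalg.lstsq(A,(P**2).sum(1),rcond=None)[0];return x[:2].round(4),np.sqrt(x[2]+x[:2]@x[:2]).round(4)
im=ims["wrist"];C=cam(bot,"wrist",s)
print("exp pan rim px",proj(C,(.608-.012,.058+.135,.095)),"ring px",proj(C,(.592,.229,.04)))
m=(im.min(2)>140).astype(np.uint8);k,l,sta,ce=cv2.connectedComponentsWithStats(m)
for i in range(1,k):
    if sta[i,4]>300:
        c=cv2.findContours((l==i).astype(np.uint8),0,1)[0][0][:,0,:]
        print(sta[i],ce[i].round(),"z.04",*fit(np.array([plane(C,p,.04)[:2] for p in c])),"z.095",*fit(np.array([plane(C,p,.095)[:2] for p in c])))
E
```

```text
time: 21.83
tcp_pos: [0.4756, 0.1988, 0.089]
ee_rot: [0.004, 0.991, -0.026, 0.131]
wrist_force: [0.4, -2.9, -0.7]
gripper_width: 0.187
([0.4756, 0.1988, 0.089], 'az -3.01 lean 15.01', 't 21.83', 'F', [0.4, -2.9, -0.7], 'w 0.187') [-0.5   0.2  -0.52] [-0.34  0.23 -0.27  2.17  0.41  0.58 -2.54]
exp pan rim px [278.47190308  15.39363439] ring px [220.5535447  73.6460141]
[ 105    0  166  189 2171] [157. 123.] z.04 [0.5925 0.2296] 0.0688 z.095 [0.5722 0.2209] 0.0506
[ 119    0  152  175 2062] [168. 113.] z.04 [0.5925 0.2296] 0.0599 z.095 [0.5722 0.2209] 0.044
[  165     0   232   204 23503] [277.  70.] z.04 [0.5948 0.1929] 0.0581 z.095 [0.5739 0.1939] 0.0427
[ 396    0  164  145 1886] [453.  99.] z.04 [0.6018 0.0592] 0.0597 z.095 [0.579  0.0956] 0.0439
[ 300  210  260   31 1019] [429. 225.] z.04 [0.4828 0.1031] 0.0484 z.095 [0.4915 0.1279] 0.0356
[128 242 132  17 517] [195. 250.] z.04 [0.4815 0.2524] 0.0245 z.095 [0.4906 0.2377] 0.018
```

The ring fit is now very clean: the double ring is centred at (0.5925,0.2296) with radii 0.0688 and 0.0599. The remaining move for the pan is about (-0.003,+0.036).

```bash
python3 - <<'E'
from bench import bot
from h import *
s=bot.read_state();print(pose(s),delta(s,(.4726,.2348,.089),-3,15))
E
```

```text
([0.4757, 0.1993, 0.089], 'az -2.93 lean 15.03', 't 21.98', 'F', [-0.0, -1.7, -0.7], 'w 0.187') [-0.0047, -0.0352, -0.0012, -0.001, -0.0005, 0.0013]
```

```bash
python3 -m handwheel '[[-0.0006,-0.0045,-0.0001,0,0,0,0],[-0.0012,-0.009,-0.0003,0,0,0,0],[-0.0018,-0.0135,-0.0004,0,0,0,0],[-0.0024,-0.018,-0.0006,0,0,0,0],[-0.003,-0.0225,-0.0008,0,0,0,0],[-0.0036,-0.027,-0.0009,0,0,0,0],[-0.0041,-0.031,-0.001,0,0,0.001,0],[-0.0045,-0.034,-0.0011,-0.001,0,0.001,0],[-0.0047,-0.0352,-0.0012,-0.001,0,0.0013,0],[-0.0047,-0.0352,-0.0012,-0.001,0,0.0013,0]]'
python3 - <<'E'
from bench import bot
from h import *
s=bot.read_state();print(pose(s),s["wrist_torque"].round(2))
sc=bot.get_image("scene")[:,:,::-1];s=bot.read_state();w=bot.get_image("wrist")[:,:,::-1];t=bot.get_image("top")[:,:,::-1]
np.save("w5p.npy",s,allow_pickle=True)
for n,i in(("scene5",sc),("wrist5",w),("top5",t)):cv2.imwrite(f"pics/{n}.png",i)
a=cv2.resize(sc[175:235,255:335],(400,300),interpolation=2);b=cv2.resize(t[165:225,205:285],(400,300),interpolation=2)
d=cv2.resize(w[0:260,60:420],(400,289),interpolation=2);e=cv2.resize(sc[295:365,285:385],(400,289),interpolation=2)
cv2.imwrite("pics/comp.png",np.vstack([np.hstack([a,b]),np.hstack([d,e])]))
E
```

```text
time: 22.82
tcp_pos: [0.4727, 0.2345, 0.089]
ee_rot: [0.003, 0.991, -0.026, 0.131]
wrist_force: [0.1, -0.9, -1.1]
gripper_width: 0.192
([0.4727, 0.2345, 0.089], 'az -3.05 lean 15.03', 't 22.82', 'F', [0.1, -0.9, -1.1], 'w 0.192') [-0.26  0.21 -0.34]
```

View pics/comp.png

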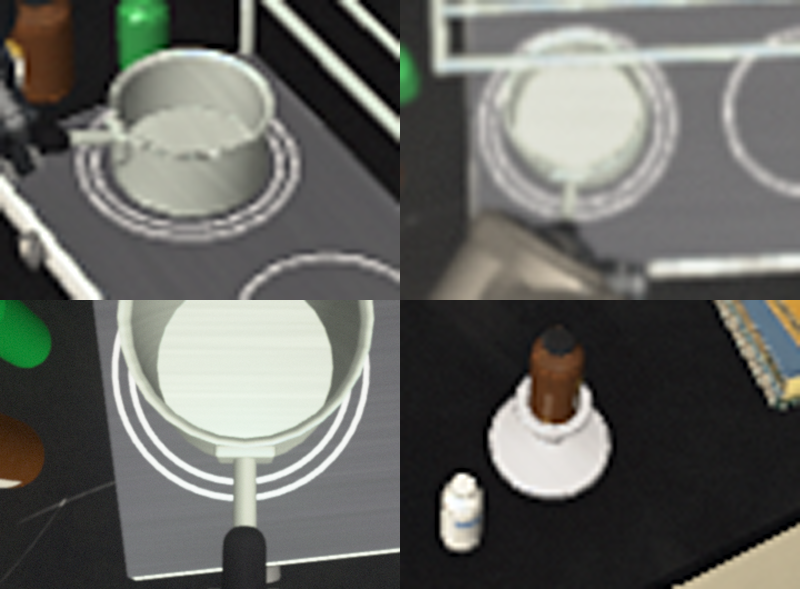

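The composite shows the amber bottle upright and central on the stand, the white bottle beside it, and the pan inside the double ring. Now I quantify the centring from the scene and wrist views.

```bash
python3 - <<'E'
from bench import bot
from h import *
np.set_printoptions(precision=4,suppress=True)
s=np.load("w5p.npy",allow_pickle=True).item();W,S=cam(bot,"wrist",s),cam(bot,"scene")
sp=lambda u,v:(255+u/5-.4,175+v/5-.4); wp=lambda u,v:(60+u*.9-.05,(v-300)*.9-.05)
def fit(P):
    A=np.c_[2*P,np.ones(len(P))];x=np.linalg.lstsq(A,(P**2).sum(1),rcond=None)[0];return x[:2].round(4),np.sqrt(x[2]+x[:2]@x[:2]).round(4)
f=plane(S,sp(190,215),.04);u=(f-S[1])[:2];print("base scene",f[:2]+.05*u/np.linalg.norm(u))
print("rim scene",fit(np.array([plane(S,sp(*p),.095)[:2] for p in((110,100),(192,50),(275,105),(140,65),(245,67),(225,152),(262,137))])))
print("ring scene",fit(np.array([plane(S,sp(*p),.04)[:2] for p in((76,165),(190,238),(300,165),(110,214),(265,219))])))
print("floor wrist",fit(np.array([plane(W,wp(*p),.042)[:2] for p in((157,370),(170,322),(333,370),(320,322),(200,430),(245,438),(290,428))])))
print("rim wrist",fit(np.array([plane(W,wp(*p),.095)[:2] for p in((118,320),(128,365),(165,417),(245,446),(325,418),(364,365),(373,320))])))
im=cv2.imread("pics/wrist5.png");m=(im.min(2)>140).astype(np.uint8);k,l,sta,ce=cv2.connectedComponentsWithStats(m)
for i in range(1,k):
    if sta[i,4]>200:
        c=cv2.findContours((l==i).astype(np.uint8),0,1)[0][0][:,0,:];print(sta[i],*fit(np.array([plane(W,p,.04)[:2] for p in c])))
E
```

```text
base scene [0.5933 0.2295]
rim scene (array([0.5901, 0.2249]), np.float64(0.051))
ring scene (array([0.5924, 0.2323]), np.float64(0.0727))
floor wrist (array([0.6   , 0.2264]), np.float64(0.0462))
rim wrist (array([0.593 , 0.2266]), np.float64(0.0514))
[  160     0   237   204 27898] [0.5877 0.2287] 0.0614
[ 452    0  108  137 1374] [0.601  0.0607] 0.0585
[ 300  208  260   32 1041] [0.4598 0.1367] 0.0565
[  0 238  14  26 263] [0.4876 0.4063] 0.0061
[179 240  81  12 316] [0.4859 0.2714] 0.0153
```

Every view puts the pan about 3–4 mm short in y, so I nudge +3.5 mm, then release.

```bash
python3 -m handwheel '[[0,-0.001,0,0,0,0,0],[0,-0.002,0,0,0,0,0],[0,-0.003,0,0,0,0,0],[0,-0.004,0,0,0,0,0],[0,-0.004,0,0,0,0,0],[0,-0.004,0,0,0,0,0.3],[0,-0.004,0,0,0,0,0.5],[0,-0.004,0,0,0,0,0.9],[0,-0.004,0,0,0,0,1],[0,-0.004,0,0,0,0,1]]' && python3 -m handwheel '[[0,0,0,0,0,0,1],[0,0,0,0,0,0,1],[0,0,-0.01,0,0,0,1],[0,0,-0.025,0,0,0,1],[0,0,-0.045,0,0,0,1],[0,0,-0.065,0,0,0,1],[0,0,-0.085,0,0,0,1],[0,0,-0.1,0,0,0,1],[0,0,-0.11,0,0,0,1],[0,0,-0.11,0,0,0,1]]'
python3 - <<'E'
from bench import bot
from h import *
bot.get_image("wrist");s=bot.read_state();w=bot.get_image("wrist")[:,:,::-1].copy();cv2.imwrite("pics/w7.png",w);print(pose(s))
W=cam(bot,"wrist",s);print("ring px",proj(W,(.5925,.2296,.04)),"rim px",proj(W,(.5925,.2296,.095)))
def fit(P):
    A=np.c_[2*P,np.ones(len(P))];x=np.linalg.lstsq(A,(P**2).sum(1),rcond=None)[0];return x[:2].round(4),np.sqrt(x[2]+x[:2]@x[:2]).round(4)
m=(w.min(2)>140).astype(np.uint8);k,l,sta,ce=cv2.connectedComponentsWithStats(m)
for i in range(1,k):
    if sta[i,4]>200:
        c=cv2.findContours((l==i).astype(np.uint8),0,1)[0][0][:,0,:];print(sta[i],"z.04",*fit(np.array([plane(W,p,.04)[:2] for p in c])),"z.095",*fit(np.array([plane(W,p,.095)[:2] for p in c])))
E
```

```text
time: 23.8
tcp_pos: [0.4731, 0.2384, 0.0891]
ee_rot: [0.003, 0.991, -0.026, 0.131]
wrist_force: [-0.4, 0.6, -0.2]
gripper_width: 0.856
time: 24.63
tcp_pos: [0.4453, 0.2404, 0.198]
ee_rot: [0.003, 0.991, -0.027, 0.133]
wrist_force: [0.3, -0.2, 0.2]
gripper_width: 1.0
([0.4449, 0.2397, 0.1964], 'az -3.10 lean 15.14', 't 24.68', 'F', [0.0, -0.4, -0.8], 'w 1.000')
ring px [280.99349042  79.80112638] rim px [281.33887934  54.81144081]
[  205     0   154   164 15860] z.04 [0.594  0.2329] 0.0698 z.095 [0.5749 0.2336] 0.0577
[ 396    0  135  128 1869] z.04 [0.6019 0.0591] 0.0602 z.095 [0.5815 0.0901] 0.0497
[ 292  166  255   44 1304] z.04 [0.2511 0.0934] 0.2507 z.095 [0.2918 0.1184] 0.207
[  19  181   79   46 1900] z.04 [0.4887 0.4496] 0.027 z.095 [0.488  0.4125] 0.0223
[214 196  55  10 259] z.04 [0.4849 0.2734] 0.0158 z.095 [0.4849 0.2671] 0.0131
[ 513  280   47   58 2425] z.04 [ 0.3615 -0.0061] 0.0277 z.095 [0.383  0.0363] 0.0228
[ 171  361  135   38 2711] z.04 [0.3115 0.2848] 0.0414 z.095 [0.3417 0.2765] 0.0342
[ 76 405  34  15 368] z.04 [0.2799 0.4313] 0.0116 z.095 [0.3156 0.3974] 0.0096
```

```bash
python3 - <<'E'
from bench import bot
from h import *
w=cv2.imread("pics/w7.png")
for v in(70,90,105):print(v,w[v,200:245].min(1).tolist(),"|",w[v,320:365].min(1).tolist())
s=bot.read_state();W=cam(bot,"wrist",s)
for dy in(-.052,.052):print(proj(W,(.5925,.2296+dy,.095)),proj(W,(.5925,.2296+np.sign(dy)*.05,.04)),proj(W,(.5925,.2296+np.sign(dy)*.06,.04)))
E
```

```text
70 [110, 112, 113, 113, 116, 136, 194, 235, 242, 229, 181, 130, 118, 118, 122, 145, 188, 220, 222, 219, 210, 196, 177, 149, 122, 119, 123, 131, 129, 144, 164, 198, 220, 226, 226, 227, 226, 225, 225, 225, 225, 225, 227, 225, 226] | [223, 223, 224, 222, 223, 224, 222, 223, 222, 222, 220, 198, 152, 111, 95, 96, 95, 96, 96, 95, 105, 121, 141, 161, 186, 207, 213, 190, 136, 118, 121, 118, 132, 181, 229, 240, 229, 184, 134, 117, 119, 117, 121, 116, 119]
90 [113, 114, 115, 116, 119, 128, 173, 226, 242, 238, 201, 143, 118, 119, 120, 139, 192, 234, 243, 231, 182, 133, 120, 124, 140, 174, 208, 218, 212, 195, 178, 175, 188, 217, 227, 229, 231, 229, 230, 230, 231, 231, 229, 229, 229] | [224, 226, 225, 225, 223, 223, 224, 224, 224, 219, 193, 149, 127, 138, 159, 185, 205, 209, 182, 142, 122, 122, 135, 196, 236, 244, 230, 178, 133, 116, 115, 123, 146, 209, 241, 244, 224, 162, 123, 117, 117, 119, 115, 119, 120]
105 [59, 90, 110, 112, 115, 114, 118, 119, 119, 140, 192, 234, 244, 238, 196, 144, 122, 119, 120, 134, 175, 227, 244, 240, 218, 156, 125, 123, 121, 121, 122, 121, 118, 121, 120, 118, 126, 159, 196, 218, 215, 204, 192, 180, 175] | [152, 167, 188, 207, 216, 210, 190, 166, 146, 127, 121, 120, 119, 119, 123, 121, 120, 130, 168, 224, 243, 243, 224, 169, 132, 121, 122, 124, 146, 202, 237, 244, 233, 194, 138, 121, 120, 123, 122, 119, 119, 119, 121, 118, 120]
[348.35338117  49.35851003] [333.81829755  75.45957946] [344.57291323  74.86000883]
[212.33543118  56.96577962] [226.36179565  81.45028752] [215.6251028   82.04885895]
```

In row 90 the rim edges are centred at 281.5 and the rings at 281.3–281.6, so the pan is centred laterally to under 1 mm. Last I check the bystanders, then hand in.

```bash
python3 - <<'E'
from bench import bot
from h import *
b={n:bot.get_image(n)[:,:,::-1].copy() for n in("scene","top")}
def cen(im,r):
    x0,y0,x1,y1=r;ys,xs=np.where(im[y0:y1,x0:x1].min(2)>110);return (len(xs),round(xs.mean()+x0,1),round(ys.mean()+y0,1)) if len(xs) else None
for n,nm,r in(("top","timer",(300,244,330,270)),("top","white",(361,246,375,260)),("top","dropper",(168,205,190,228)),("top","stand",(342,215,371,243)),("scene","white",(292,334,309,358)),("scene","dropper",(226,160,245,192)),("scene","timer",(246,285,278,314))):
    print(n,nm,cen(cv2.imread(f"pics/{n}0.png"),r),cen(b[n],r))
c=b["scene"][295:335,305:345];h=cv2.cvtColor(c,cv2.COLOR_BGR2HSV);ys,xs=np.where((h[...,0]<18)&(h[...,1]>110)&(c.max(2)>40));print("amber scene",len(xs),xs.mean()+305,xs.min()+305,xs.max()+305,ys.min()+295,ys.max()+295)
s=bot.read_state();print(pose(s));bot.sign_off()
E
```

```text
top timer (412, np.float64(314.0), np.float64(256.5)) (412, np.float64(314.0), np.float64(256.5))
top white (57, np.float64(366.9), np.float64(251.6)) (58, np.float64(366.9), np.float64(251.6))
top dropper (124, np.float64(178.6), np.float64(217.7)) (126, np.float64(178.6), np.float64(217.8))
top stand (420, np.float64(356.3), np.float64(229.1)) (334, np.float64(355.1), np.float64(230.1))
scene white (146, np.float64(299.5), np.float64(346.0)) (150, np.float64(299.6), np.float64(346.0))
scene dropper (210, np.float64(234.8), np.float64(179.3)) (207, np.float64(234.7), np.float64(179.6))
scene timer (469, np.float64(262.6), np.float64(298.9)) (526, np.float64(262.0), np.float64(299.7))
amber scene 207 323.2028985507246 317 330 304 324
([0.4441, 0.2387, 0.1941], 'az -3.09 lean 14.92', 't 24.83', 'F', [0.1, 0.3, -0.4], 'w 1.000')
the job is handed in; nothing more can be done
```

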